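Bar the tubes in, then tilt the stand's plate to the red arm and hold it

ROBOT

A 6-joint arm with a two-finger parallel gripper is mounted at the origin on a cart in front of the work surface, level with it; the furniture and walls round the work are solid. World frame = base frame: x ahead of the robot, y to its left, z up, the work surface at z = 0. Lengths are in mm, angles in rad, forces in N, time in s.
With the tool pointing down it reaches from about 350 to 775 mm from the base axis. Payload 7.3 kg.
Tool frame: the origin (TCP) lies midway between the tips of the shut fingers; the grasp point (between the pads) lies 19 mm behind it; z points along the fingers, y is the line along which they close (so a half turn about z gives the same grasp; the last joint's range is limited). The gripper opens to 92 mm and grips with 3 to 60 N. Pads are 19 mm wide; open, the fingers measure 130 mm over their backs; the gripper's body (75 mm by 190 mm) begins 47 mm behind the grasp point.
Start: joints at [1.091, 0.342, 1.524, -0, 1.275, -0.146], TCP at [171.995, 496.047, 226.741] pointing down, gripper open.
Joint ranges: [-2.53, 2.53], [-0.77, 2.02], [0.04, 2.7], [-1, 4.14], [0.28, 2.66], [-3.11, 3.11]. Speed limits (rad/s): [2.57, 2.57, 3.14, 3.14, 3.14, 3.14].

INTERFACE

Orientations are given as [roll, pitch, yaw] about the fixed x, y, z axes, in that order (R = Rz(yaw) Ry(pitch) Rx(roll)).
In Python, from plant import monitor, optics, workorder gives the robot as it stands. The module is installed in compiled form; this text tells all that it offers.
- The arm moves only by the tool servo_tool, never from a script. Its arguments are lists of equal length, an entry for each row: "linear": the shift along the tool's x, y, z as a fraction of full scale, a list of three; "spin": the turn about the tool's z as a fraction of full scale. In form: {"linear": [[dx, dy, dz], ...], "spin": [spin, ...]}. A call has exactly 8 rows; each row shifts and turns the commanded pose from where the row before left it, along the tool's axes as they then stand; what a row does not reach is not made up. Full scale, the value 1, is 200 mm for a shift and 90 degrees for a turn. A row lasts 1/8 s, in which the tool goes at most 62.5 mm and 10.7 degrees, less where a joint would pass 70% of its speed; a pose out of reach is approached as far as the arm can. A call with a number of a shift or a turn outside -1 to 1 is refused whole. A call with a gripper value outside its range is refused whole. "hand" is the opening, from -1 (shut) to 1 (fully open), set as the call begins (left out, the last holds). The fingers move at their own pace and stop on an object; the grip force is fixed at half the most. Time passes only in rows, so rows that do not move let the fingers close, or fill a call up. It gives the time, the measured TCP pose, the force, the opening and the grip force at its end, in the units of the state.
- monitor.get_obs(): the state, without advancing time (a new reading comes with each control period).
- optics.capture(name): name is "scene" or "top" or "wrist"; returns a dict with "frame" (400x640x3 uint8, blue, green, red), "K" (3x3 intrinsics, pixels), "D" ([k1, k2, p1, p2, k3] as OpenCV has them; the pictures are not rectified), "world_to_cam" (4x4, takes a point from world to camera coordinates). Camera axes: x right, y down, z forward; pixel columns grow to the right and rows downward; lengths in mm; the calibration is good to about 2 mm. A picture is of the moment at which its call begins. There is no depth.
- workorder.close_job(): hands the job in; it is judged then, once.
The state is a dict: "time": time; "joint_positions": joint angles; "dq": joint speeds; "tau": joint torques, N m; "tool_pos": TCP position; "tcp_rot": TCP orientation; "contact_force": force on the tool from outside, world axes, zero at the start; "moment": the same for the moment, N m; "grip_width": finger opening in mm; "finger_force": force on a finger pad.
Only numpy, scipy, OpenCV 4.12 (cv2) and the standard library are available. Lean on these libraries where they do the work, as an engineer would, in place of code of your own. Each camera call takes 0.05 s, during which the arm holds its last target. There are 200 camera calls.

TASK

Lay the retaining bar, orange grip upwards and centred, down into the two blue slotted posts on the white tilting plate and let go of it, so that the two blood tubes cannot slide off. Only then take the plate's black front handle and swing the plate up until it is at the same angle as the red marker arm beside it, and finish while still holding it there by the handle: the program ends holding, as the plate falls back if released. Keep the bar in its slots and the tubes on the plate, and leave the red arm and everything else on the worktop where they are.

Things in the scene. Friction and masses are not known exactly. Their poses are not given: they have to be found in the camera images.
- stand: Fixed grey tilting stand, base 200 (x) x 270 (y) x 12 mm high. Origin: middle of the base's underside; x points from handle side to hinge side (away from the robot), z up. The hinge line runs along y, 85 mm in +x of the origin, 40 mm above the worktop; the handle is 130 mm in -x of the origin when the plate is down. A thin plain steel arc stands at its left (+y) side.
- tilt_plate (a joint): Angle of the white plate about the hinge line, rad: 0 = down, level; grows as the handle edge swings up; stop at 1.2. Nearly free: the plate (0.35 kg, plus bar and tubes) falls back when let go; about 3 N upward at the handle holds it. Plate 165 mm from hinge to front edge, 180 mm wide, 6 mm thick, upper face 3 mm above the hinge line (43 mm above the worktop when down).
- plate_hinge (a point): Middle of the hinge line; axes turn with the plate (x from handle to hinge, y along the hinge line, z out of the plate's upper face).
- plate_handle (a point): Middle of the black round handle rod, 10 mm diameter, 98 mm long along the plate's y, 215 mm from the hinge line and level with it when down (40 mm above the worktop). Thin steel rods 45 mm to each side of its middle join it to the plate; 50 mm lie between its centre line and the plate's edge. The rod may turn between the fingers as the plate swings.
- bar_seat (a point): Where the middle of the bar's underside belongs: midway between the two blue posts, at the level of the slot floors, 30 mm from the hinge line, 6 mm above the plate (49 mm above the worktop when down). Axes as the plate's; the bar lies along y. Posts 72 mm to each side along y, 10 mm thick; slots 16 mm wide, 18 mm deep, flared mouth above, tops 27 mm above the slot floors.
- mark_arm (a joint): Angle of the red marker arm about the same hinge line, rad, counted like the plate's (0 = level, front end up is positive). It shows the wanted angle, somewhere from 0.35 to 0.70, and stays put unless pushed.
- mark_tip (a point): Free end of the red marker arm (round red knob, 16 mm diameter), 165 mm from the hinge line, 120 mm to the left (+y) of the plate's middle. A small red tab on the plate's left edge near its front comes level with the arm when the angles agree.
- retaining_bar: Loose aluminium bar, 12 x 180 x 12 mm (long axis y), 0.12 kg, lying on the worktop, with an upright orange grip block on its middle, 14 mm thick (x), 40 mm long (y), from 12 to 40 mm above the underside. Origin: middle of the underside; z up. It is the same either way round.
- tube_purple: Loose purple-capped blood tube, 16 x 88 x 16 mm, lying along the plate's x in one of its two ribbed grooves (42 mm to one side of the plate's middle). Origin: middle of its length, at its underside as placed.
- tube_redcap: Loose red-capped, pale-filled blood tube, 16 x 88 x 16 mm, lying in the other groove. Origin as for the purple one.
- calculator: Bystander: dark calculator, 128 x 78 x 16 mm, left of the stand. Origin: middle of the underside.
- tape_roll: Bystander: cream tape roll, 72 mm diameter, 20 mm high, right of the stand. Origin: middle of the underside.
- timer: Bystander: white timer, 62 x 68 x 18 mm, at the right. Origin: middle of the underside.
- rinse_cup: Bystander: clear cup, 70 mm diameter, 71 mm high, at the right. Origin: middle of the underside.

How it is judged:
By the outcome, as a careful person would: the job done as asked, in the order asked, and still so for the second after the job is handed in, while the arm keeps its last pose, push and grip.
It also fails if it takes over 54 s, if anything falls off the work surface, if the arm or the gripper's body presses on something with over 40 N, if the wrist force passes 120 N, or if a joint passes its speed limit or range.

## Working session

There is one attempt and no reset: what is moved stays moved. The work goes in short steps, Python scripts to look and compute and a tool call to move; the robot and the scene stay as the last step left them, time stands still between calls to the robot, and variables do not carry over. Pictures are saved under pics/ and viewed, at most 10 in all, crops included, and the job is handed in when it is done.

Besides the shell and the picture viewer there is one more tool, called after ">>>" as name(argument=value, ...) on one line, values as JSON. servo_tool: Moves the arm, as the interface text tells. Shift numbers are shares of 200 mm and turn numbers shares of 90 degrees, none past 1 either way. Its arguments: {"type":"object","properties":{"linear":{"type":"array","items":{"type":"array","items":{"type":"number","minimum":-1,"maximum":1}}},"spin":{"type":"array","items":{"type":"number","minimum":-1,"maximum":1}},"hand":{"type":"number"}},"required":["linear","spin"]}

```bash
mkdir -p pics; ls; cat > h.py <<'E'
import numpy as np, cv2, json
from plant import monitor, optics, workorder
from scipy.spatial.transform import Rotation as Ro
def cap(n,f):
    c=optics.capture(n); cv2.imwrite(f'pics/{f}.png',c['frame']); np.savez(f'pics/{f}.npz',**{k:np.array(v) for k,v in c.items()}); return c
def load(f): return dict(np.load(f'pics/{f}.npz'))
def proj(c,P):
    W=np.array(c['world_to_cam']); P=np.atleast_2d(np.array(P,float))
    return cv2.projectPoints(P,cv2.Rodrigues(W[:3,:3])[0],W[:3,3],np.array(c['K'],float),np.array(c['D'],float))[0][:,0]
def ray(c,uv):
    W=np.array(c['world_to_cam']); R=W[:3,:3]
    u=cv2.undistortPoints(np.array([[uv]],float),np.array(c['K'],float),np.array(c['D'],float))[0,0]
    return -R.T@W[:3,3], R.T@np.array([u[0],u[1],1])
def onz(c,uv,z):
    o,d=ray(c,uv); return o+d*(z-o[2])/d[2]
def tri(obs):
    A=np.zeros((3,3));b=np.zeros(3)
    for c,uv in obs:
        o,d=ray(c,uv); d=d/np.linalg.norm(d); M=np.eye(3)-np.outer(d,d); A+=M;b+=M@o
    x=np.linalg.solve(A,b)
    return x,[np.linalg.norm(proj(c,x)[0]-uv) for c,uv in obs]
E
python3 - <<'E'
from h import *
for n in ['scene','top','wrist']:
    c=cap(n,n+'0'); W=np.array(c['world_to_cam']); print(n,-W[:3,:3].T@W[:3,3],np.array(c['K'])[0,0])
o=monitor.get_obs(); print({k:np.round(v,3) for k,v in o.items()})
E
```

```text
pics
scene [ -379.62912035 -1008.87064099   874.99802285] 400.85491799818294
top [ 215.2595588    -4.29983583 1444.34537393] 392.7446353975882
wrist [101.27448507 521.31527934 383.72888205] 346.43040777201827
{'time': np.float64(0.15), 'joint_positions': array([ 1.091,  0.343,  1.525, -0.   ,  1.275, -0.146]), 'dq': array([ 0.   , -0.003, -0.002, -0.001,  0.002,  0.001]), 'tau': array([ 2.0000e-03, -4.3147e+01, -2.4436e+01,  7.2000e-02,  5.4000e-02,
       -0.0000e+00]), 'tool_pos': array([171.873, 495.773, 226.204]), 'tcp_rot': array([-3.14 , -0.   ,  2.808]), 'contact_force': array([-0.642,  0.682,  0.234]), 'moment': array([-0.055,  0.056, -0.003]), 'finger_force': np.float64(0.0), 'grip_width': np.float64(91.929)}
```

View pics/scene0.png

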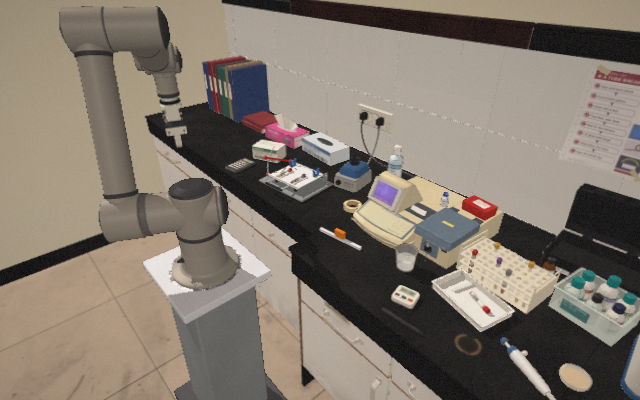

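View pics/top0.png

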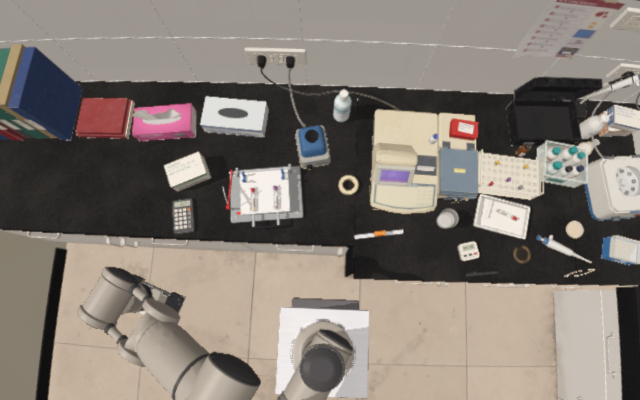

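```bash
python3 - <<'E'
from h import *
t=load('top0');s=load('scene0')
a=cv2.resize(t['frame'][145:255,215:415],(800,440),interpolation=cv2.INTER_CUBIC)
cv2.imwrite('pics/c1.png',a)
b=cv2.resize(s['frame'][140:260,240:373],(665,600),interpolation=cv2.INTER_CUBIC)
cv2.imwrite('pics/c2.png',b)
for uv in [(379,234),(266,193),(348,184),(182,216),(447,219)]: print(onz(t,uv,20))
E
```

```text
[ 422.09329174 -189.23898994   20.        ]
[559.80536162 235.07423926  20.        ]
[606.73346291 -70.70011287  20.        ]
[459.21017218 544.69110229  20.        ]
[ 487.37457187 -442.02518873   20.        ]
```

View pics/c1.png

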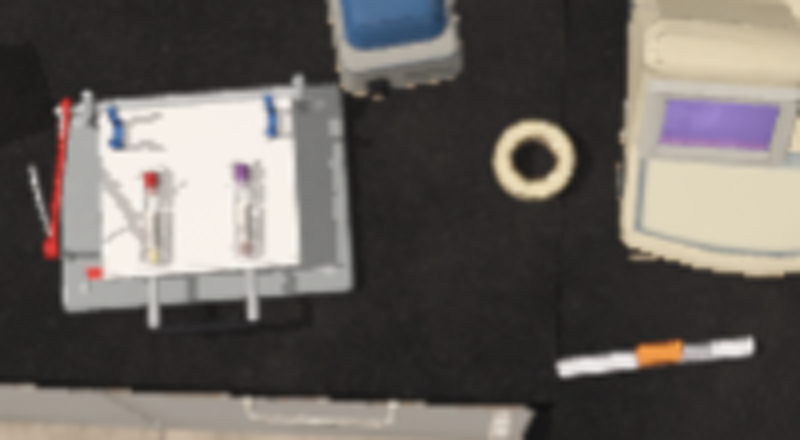

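View pics/c2.png

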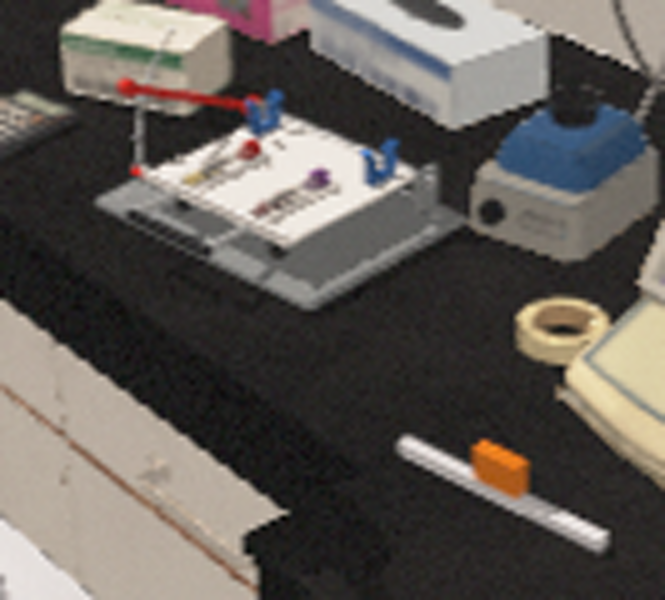

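```bash
cat >> h.py <<'E'
def rows(p0,yaw0,p1,yaw1,n=8):
    """fractions per row (tool down): shift in axes at row start, then turn"""
    p0,p1=map(np.array,(p0,p1)); d=(p1-p0)/n; dy=(yaw1-yaw0)/n; L=[]
    for i in range(n):
        R=Ro.from_euler('z',yaw0+i*dy)*Ro.from_euler('x',np.pi)
        L.append(np.round(R.inv().apply(d)/200,4).tolist())
    print(json.dumps(L), 'spin',round(-dy/(np.pi/2),4))
def st():
    o=monitor.get_obs(); print({k:np.round(o[k],3).tolist() for k in ['time','tool_pos','tcp_rot','contact_force','grip_width','finger_force']}); return o
E
python3 - <<'E'
from h import *
rows((172,496,226),2.808,(400,300,290),1.571)
E
```

```text
[[-0.1748, -0.0691, -0.04], [-0.1833, -0.0413, -0.04], [-0.1875, -0.0126, -0.04], [-0.1872, 0.0164, -0.04], [-0.1824, 0.045, -0.04], [-0.1733, 0.0726, -0.04], [-0.1601, 0.0984, -0.04], [-0.143, 0.1219, -0.04]] spin 0.0984
```

>>> servo_tool(linear=[[-0.175, -0.07, -0.04], [-0.183, -0.041, -0.04], [-0.188, -0.013, -0.04], [-0.187, 0.016, -0.04], [-0.182, 0.045, -0.04], [-0.173, 0.073, -0.04], [-0.16, 0.098, -0.04], [-0.143, 0.122, -0.04]], spin=[0.0984, 0.0984, 0.0984, 0.0984, 0.0984, 0.0984, 0.0984, 0.0984])

```text
time: 1.15
tool_pos: [400.5, 299.0, 290.8]
tcp_rot: [-3.141, 0.0, 1.566]
contact_force: [0.7, 0.1, -0.1]
grip_width: 91.8
finger_force: 0.0
```

```bash
python3 - <<'E'
from h import *
st(); cap('wrist','w1')
E
```

```text
{'time': 1.15, 'tool_pos': [400.525, 298.988, 290.782], 'tcp_rot': [-3.141, 0.0, 1.566], 'contact_force': [0.675, 0.115, -0.112], 'grip_width': 91.768, 'finger_force': 0.0}
```

>>> servo_tool(linear=[[-0.08, 0.08, 0], [-0.08, 0.08, 0], [-0.08, 0.08, 0], [-0.08, 0.08, 0], [-0.08, 0.08, 0], [-0.08, 0.08, 0], [-0.08, 0.08, 0], [0, 0, 0]], spin=[0, 0, 0, 0, 0, 0, 0, 0])

```text
time: 2.2
tool_pos: [512.9, 186.8, 290.3]
tcp_rot: [-3.141, 0.0, 1.569]
contact_force: [-0.5, 0.1, -0.0]
grip_width: 91.9
finger_force: 0.0
```

```bash
python3 - <<'E'
from h import *
st(); cap('wrist','w2')
a,b=cv2.imread('pics/w1.png'),cv2.imread('pics/w2.png')
cv2.imwrite('pics/w12.png',np.hstack([np.rot90(a,1) if 0 else cv2.resize(a,(400,250)),cv2.resize(b,(400,250))]))
cap('top','top2')
E
```

```text
{'time': 2.2, 'tool_pos': [512.894, 186.786, 290.295], 'tcp_rot': [-3.141, 0.0, 1.569], 'contact_force': [-0.542, 0.118, -0.005], 'grip_width': 91.894, 'finger_force': 0.0}
```

View pics/w2.png

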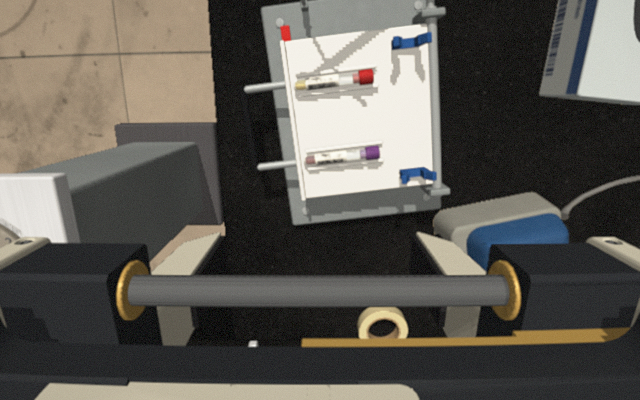

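View pics/w1.png

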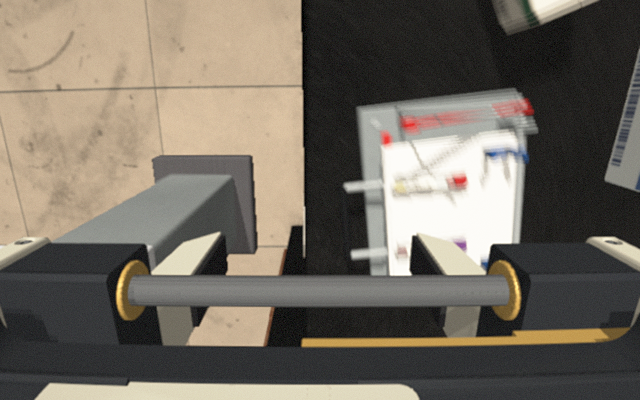

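>>> servo_tool(linear=[[0.1, 0, 0], [0.1, 0, 0], [0.1, 0, 0], [0.1, 0, 0], [0.04, 0, 0], [0, 0, 0], [0, 0, 0], [0, 0, 0]], spin=[0, 0, 0, 0, 0, 0, 0, 0])

```text
time: 3.3
tool_pos: [512.0, 275.4, 290.9]
tcp_rot: [3.141, 0.0, 1.57]
contact_force: [-0.7, -0.6, -0.2]
grip_width: 92.0
finger_force: 0.0
```

```bash
python3 - <<'E'
from h import *
st(); c=cap('wrist','w3')
a=c['frame'][0:270,200:560]
cv2.imwrite('pics/c3.png',cv2.resize(a,(800,600),interpolation=cv2.INTER_CUBIC))
E
```

```text
{'time': 3.3, 'tool_pos': [511.994, 275.379, 290.864], 'tcp_rot': [3.141, 0.0, 1.57], 'contact_force': [-0.669, -0.574, -0.154], 'grip_width': 92.019, 'finger_force': 0.0}
```

View pics/c3.png

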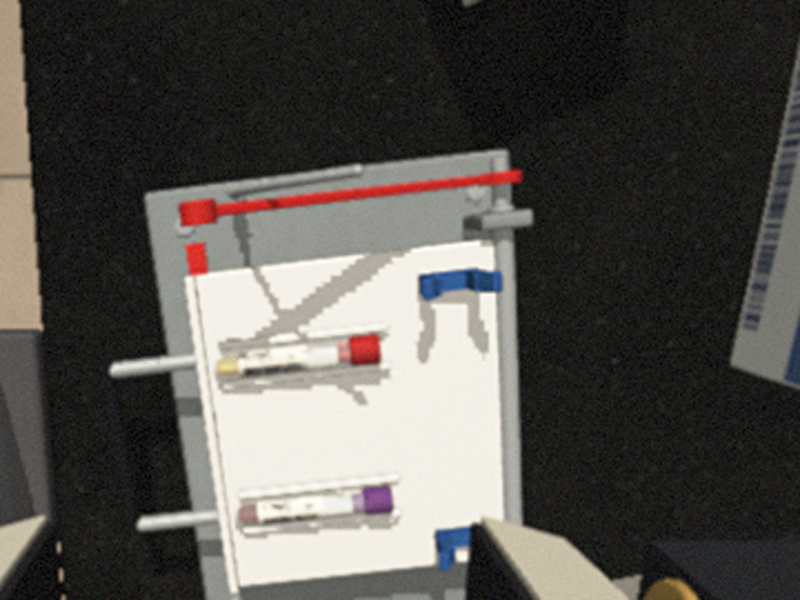

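```bash
cat > fit.py <<'E'
from h import *
from scipy.optimize import least_squares
w2,w3,t,s=load('w2'),load('w3'),load('top0'),load('scene0')
f3=lambda u,v:(200+u/2.2222-.3,v/2.2222-.3)
ft=lambda u,v:(215+u/4-.4,145+v/4-.4); fs=lambda u,v:(240+u/5-.4,140+v/5-.4)
B=lambda a,b:(100*a,135*b,12); P=lambda b:(-80,90*b,43); H=lambda b:(-131,45*b,40)
obs=[('w3',w3,f3(147,192),B(-1,1)),('w3',w3,f3(507,151),B(1,1)),('w3',w3,f3(187,275),P(1)),('w3',w3,f3(237,587),P(-1)),('w3',w3,f3(111,369),H(1)),('w3',w3,f3(138,523),H(-1)),
('w2',w2,(262,9),B(-1,1)),('w2',w2,(295,222),B(-1,-1)),('w2',w2,(441,206),B(1,-1)),('w2',w2,(245,89),H(1)),('w2',w2,(259,166),H(-1)),
('t',t,ft(66,310),B(-1,1)),('t',t,ft(353,290),B(-1,-1)),('t',t,ft(342,85),B(1,-1)),
('s',s,fs(308,307),B(-1,-1)),
('w3',w3,f3(198,212),'k'),('t',t,ft(51,248),'k'),('s',s,fs(124,86),'k')]
def res(p,full=False):
    x,y,yaw,z,th=p; r=[]
    for n,c,uv,l in obs:
        if l=='k': l=(85-165*np.cos(th),120,40+165*np.sin(th))
        w=Ro.from_euler('z',yaw).apply(l)+[x,y,z]
        k={'t':3.6,'s':3.2,'w3':1.2,'w2':1.2}[n]
        r.append((proj(c,w)[0]-uv)*(1 if full else k))
    return np.array(r) if full else np.ravel(r)
if __name__=='__main__':
    q=least_squares(res,[560,235,0.1,0,.5],loss='soft_l1',f_scale=2)
    print(np.round(q.x,4)); 
    for o,r in zip(obs,res(q.x,True)): print(o[0],o[3],np.round(r,1))
    x,y,yaw,z,th=q.x; R=Ro.from_euler('z',yaw)
    print('seat',R.apply((55,0,49))+[x,y,z],'handle',R.apply((-130,0,40))+[x,y,z])
    from h import *
    def seg(c,lo,hi,box):
        u0,v0,u1,v1=box; m=cv2.inRange(cv2.cvtColor(c['frame'],cv2.COLOR_BGR2HSV),lo,hi); k=np.zeros_like(m);k[v0:v1,u0:u1]=m[v0:v1,u0:u1]
        v,u=np.nonzero(k); return u.mean(),v.mean(),len(u)
    # blue posts in w2
    for b in [(385,25,440,60),(390,160,445,190)]: print('post',seg(w2,(100,120,60),(130,255,255),b))
    for sg in (1,-1): print([np.round(proj(w2,R.apply((55,72*sg,zz))+[x,y,z])[0],1).tolist() for zz in (49,76)])
    o=(5,120,80),(20,255,255)
    a=seg(t,*o,(350,220,410,245)); b=seg(s,*o,(320,220,360,250)); print('grip',a,b, tri([(t,a[:2]),(s,b[:2])]))
    e=[(t,ft(560,368)),(s,fs(402,446))],[(t,ft(753,346)),(s,fs(602,540))]
    for k in e: print('end',tri(k))
E
python3 fit.py
```

```text
[ 5.632881e+02  2.405606e+02  1.202000e-01 -7.773200e+00  4.548000e-01]
w3 (-100, 135, 12) [-0.6  0.7]
w3 (100, 135, 12) [ 0.  -1.1]
w3 (-80, 90, 43) [0.5 0.1]
w3 (-80, -90, 43) [-1.7 -2. ]
w3 (-131, 45, 40) [-0.9  0. ]
w3 (-131, -45, 40) [-0.8 -1.3]
w2 (-100, 135, 12) [-0.4 -0.7]
w2 (-100, -135, 12) [-1.  2.]
w2 (100, -135, 12) [-0.6  0.9]
w2 (-131, 45, 40) [-1.2  1.4]
w2 (-131, -45, 40) [-2.1  0.4]
t (-100, 135, 12) [-0.5 -0.3]
t (-100, -135, 12) [-0.3 -0.9]
t (100, -135, 12) [-1.  -0.7]
s (-100, -135, 12) [0.5 0.4]
w3 k [1.6 0.2]
t k [ 0.4 -0.3]
s k [1.  1.5]
seat [617.89119466 247.15625762  41.22683266] handle [434.22625233 224.97092553  32.22683266]
post (np.float64(410.8779761904762), np.float64(41.0), 336)
post (np.float64(416.8349514563107), np.float64(173.7734627831715), 309)
[[405.4, 43.6], [411.8, 39.7]]
[[412.3, 171.3], [418.6, 176.3]]
grip (np.float64(379.3880597014925), np.float64(232.7910447761194), 67) (np.float64(339.64948453608247), np.float64(233.05154639175257), 97) (array([ 425.11234035, -189.34042191,   27.95772781]), [np.float64(0.10390765312167383), np.float64(0.10689882232831367)])
end (array([ 410.50372667, -100.79622756,    5.30653405]), [np.float64(0.20291233471894238), np.float64(0.2024921504514208)])
end (array([ 437.28708647, -278.4959047 ,    9.90904937]), [np.float64(0.1204002253307614), np.float64(0.12982053698433021)])
```

>>> servo_tool(linear=[[-0.2, -0.03, 0.02], [-0.2, -0.03, 0.02], [-0.2, -0.03, 0.02], [-0.2, -0.03, 0.02], [-0.2, -0.03, 0.02], [-0.2, -0.03, 0.02], [-0.2, -0.03, 0.02], [-0.2, -0.03, 0.02]], spin=[0, 0, 0, 0, 0, 0, 0, 0])

```text
time: 4.35
tool_pos: [463.6, -45.6, 258.9]
tcp_rot: [3.141, 0.0, 1.571]
contact_force: [-0.3, -0.1, -0.6]
grip_width: 91.6
finger_force: 0.0
```

>>> servo_tool(linear=[[-0.24, -0.05, 0.05], [-0.24, -0.05, 0.05], [-0.24, -0.04, 0.05], [-0.24, -0.03, 0.05], [-0.24, -0.03, 0.05], [0, 0, 0.05], [0, 0, 0], [0, 0, 0]], spin=[0, 0, 0, 0, 0, 0, 0, 0])

```text
time: 5.35
tool_pos: [424.4, -283.0, 199.2]
tcp_rot: [3.141, 0.0, 1.572]
contact_force: [0.5, -0.8, 0.1]
grip_width: 91.8
finger_force: 0.0
```

```bash
python3 - <<'E'
from h import *
st(); c=cap('wrist','w4'); cap('top','top4')
print(proj(c,(425,-189,28)))
E
```

```text
{'time': 5.35, 'tool_pos': [424.408, -283.043, 199.177], 'tcp_rot': [3.141, 0.0, 1.572], 'contact_force': [0.505, -0.791, 0.052], 'grip_width': 91.79, 'finger_force': 0.0}
[[318.22903515  75.39526914]]
```

View pics/w4.png

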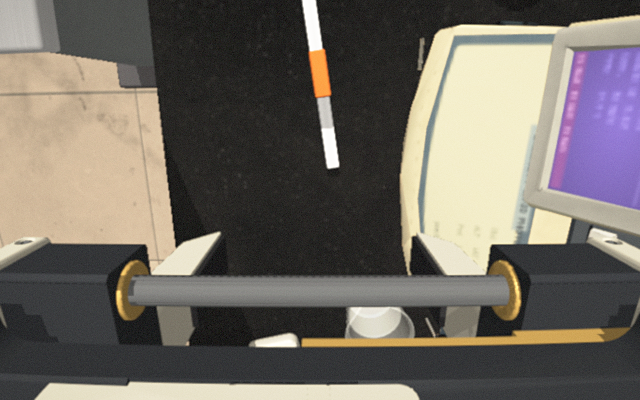

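```bash
python3 - <<'E'
from h import *
c=load('w4');t=load('top0');s=load('scene0')
for uv in [(447,27),(424,73),(436,73),(408,140)]:
    print(uv,[np.round(onz(c,uv,z)[:2],0).tolist() for z in (0,40,70,100)])
def tops(c,uv):pass
print('dev corner',tri([(c,(447,27)),(t,(215+630/4,145+235/4))]),tri([(c,(447,27)),(s,(240+575/5,140+378/5))]))
hsv=cv2.cvtColor(c['frame'],cv2.COLOR_BGR2HSV)
def blob(m,box):
    k=np.zeros_like(m);u0,v0,u1,v1=box;k[v0:v1,u0:u1]=m[v0:v1,u0:u1]
    p=np.argwhere(k)[:,::-1].astype(np.float32); return p
g=blob(cv2.inRange(hsv,(3,120,80),(22,255,255)),(290,30,350,120)); r=cv2.minAreaRect(g); print('grip',r,g.mean(0))
print([np.round(onz(c,q,40),1).tolist() for q in cv2.boxPoints(r)], onz(c,r[0],40))
b=blob(cv2.inRange(hsv,(0,0,110),(180,70,255)),(290,0,350,180))
for lo,hi in ((0,45),(100,170)):
    q=b[(b[:,1]>=lo)&(b[:,1]<hi)]; L=[];
    for v in range(lo,hi,3):
        k=q[q[:,1]==v]
        if len(k)>2:
            uv=((k[:,0].min()+k[:,0].max())/2,v); L.append(onz(c,uv,12)[:2])
    L=np.array(L);print(lo,L[[0,-1]]); 
    if lo==0:A=L
    else: C=L
X=np.vstack([A,C]);f=np.polyfit(X[:,1],X[:,0],1);print('yaw',-np.arctan(f[0]),'x at y=-189',np.polyval(f,-189.3), np.abs(np.polyval(f,X[:,1])-X[:,0]).max())
E
```

```text
(447, 27) [[548.0, -142.0], [534.0, -150.0], [524.0, -155.0], [513.0, -161.0]]
(424, 73) [[529.0, -185.0], [517.0, -187.0], [508.0, -189.0], [500.0, -191.0]]
(436, 73) [[541.0, -185.0], [528.0, -187.0], [518.0, -189.0], [508.0, -191.0]]
(408, 140) [[517.0, -250.0], [507.0, -246.0], [499.0, -242.0], [491.0, -238.0]]
dev corner (array([ 520.66888654, -156.97361919,   79.76795981]), [np.float64(0.48101917621221685), np.float64(0.0993649522213339)]) (array([ 538.81777296, -149.38893224,   31.19155137]), [np.float64(2.4544565348126617), np.float64(0.5715378074135639)])
grip ((319.4499816894531, 72.6500015258789), (47.80042266845703, 17.960512161254883), 81.8698959350586) [319.54178  73.1253 ]
[[415.5, -169.1, 40.0], [430.7, -167.1, 40.0], [436.9, -206.2, 40.0], [421.2, -208.4, 40.0]] [ 426.0372488  -187.38610246   40.        ]
0 [[ 416.20457616 -122.89317229]
 [ 421.55385332 -158.53455897]]
100 [[ 429.63438275 -210.71164963]
 [ 439.52267765 -275.28327168]]
yaw 0.15471049536693673 x at y=-189 426.41333909255235 0.5439393458421478
```

>>> servo_tool(linear=[[0, 0, 0], [0.16, -0.004, 0.1], [0.16, -0.004, 0.1], [0.148, 0, 0.1], [0, 0, 0.15], [0, 0, 0.15], [0, 0, 0], [0, 0, 0]], spin=[-0.097, 0, 0, 0, 0, 0, 0, 0])

```text
time: 6.45
tool_pos: [409.0, -191.9, 79.8]
tcp_rot: [3.14, 0.001, 1.724]
contact_force: [-0.4, -0.6, -0.4]
grip_width: 91.8
finger_force: 0.0
```

```bash
python3 - <<'E'
from h import *
st(); c=cap('wrist','w5'); 
E
```

```text
{'time': 6.45, 'tool_pos': [409.022, -191.907, 79.788], 'tcp_rot': [3.14, 0.001, 1.724], 'contact_force': [-0.409, -0.601, -0.366], 'grip_width': 91.773, 'finger_force': 0.0}
```

>>> servo_tool(linear=[[0, 0, 0.08], [0, 0, 0.08], [0, 0, 0.04], [0, 0, 0.03], [0, 0, 0.03], [0, 0, 0.03], [0, 0, 0.03], [0, 0, 0]], spin=[0, 0, 0, 0, 0, 0, 0, 0])

```text
time: 7.5
tool_pos: [408.0, -191.6, 14.3]
tcp_rot: [-3.141, -0.001, 1.724]
contact_force: [-0.3, -0.9, 0.0]
grip_width: 91.6
finger_force: 0.0
```

>>> servo_tool(linear=[[0, 0, 0], [0, 0, 0], [0, 0, 0], [0, 0, 0], [0, 0, 0], [0, 0, 0], [0, 0, 0], [0, 0, 0]], spin=[0, 0, 0, 0, 0, 0, 0, 0], hand=-1)

```text
time: 8.5
tool_pos: [409.1, -191.9, 15.6]
tcp_rot: [3.14, 0.001, 1.723]
contact_force: [2.0, 3.1, 11.0]
grip_width: 26.2
finger_force: 27.2
```

```bash
python3 - <<'E'
from h import *
st(); a=cap('scene','s6')['frame'][205:265,305:385]; b=cap('top','t6')['frame'][205:265,345:425]; w=cap('wrist','w6')['frame'][:240,200:460]
cv2.imwrite('pics/c6.png',np.vstack([np.hstack([cv2.resize(a,(400,300),interpolation=cv2.INTER_CUBIC),cv2.resize(b,(400,300),interpolation=cv2.INTER_CUBIC)]),np.hstack([cv2.resize(w,(325,300)),np.zeros((300,475,3),np.uint8)])]))
E
```

```text
{'time': 8.5, 'tool_pos': [409.131, -191.907, 15.58], 'tcp_rot': [3.14, 0.001, 1.723], 'contact_force': [1.959, 3.133, 10.976], 'grip_width': 26.23, 'finger_force': 27.153}
```

View pics/c6.png

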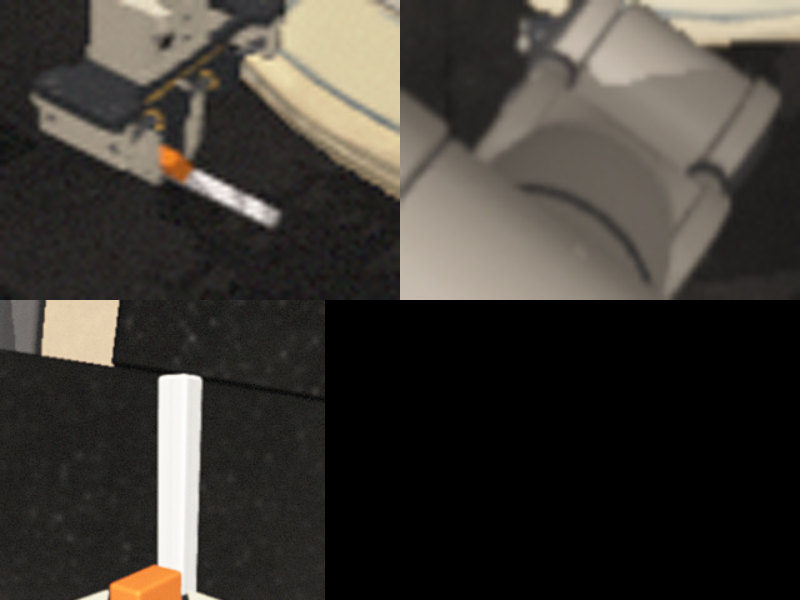

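>>> servo_tool(linear=[[0, 0, 0], [0, 0, 0], [0, 0, 0.01], [0, 0, 0.01], [0, 0, 0.01], [0, 0, 0.01], [0, 0, 0.01], [0, 0, 0]], spin=[0, 0, 0, 0, 0, 0, 0, 0], hand=-0.32)

```text
time: 9.65
tool_pos: [407.9, -191.6, 4.3]
tcp_rot: [-3.141, -0.001, 1.724]
contact_force: [0.1, -0.0, -0.9]
grip_width: 31.0
finger_force: 0.3
```

>>> servo_tool(linear=[[0, 0, 0], [0, 0, 0], [0, 0, 0], [0, 0, 0], [0, 0, 0], [0, 0, 0], [0, 0, 0], [0, 0, 0]], spin=[0, 0, 0, 0, 0, 0, 0, 0], hand=-1)

```text
time: 10.65
tool_pos: [408.3, -191.7, 4.7]
tcp_rot: [3.142, -0.0, 1.724]
contact_force: [-0.2, -0.3, -1.2]
grip_width: 13.6
finger_force: 30.0
```

>>> servo_tool(linear=[[0, 0, -0.05], [0, 0, -0.15], [0, 0, -0.2], [0, 0, -0.2], [0, 0, -0.2], [0, 0, -0.2], [0, 0, 0], [0, 0, 0]], spin=[0, 0, 0, 0, 0, 0, 0, 0])

```text
time: 11.65
tool_pos: [407.7, -191.4, 204.3]
tcp_rot: [-3.141, -0.001, 1.724]
contact_force: [0.1, 0.1, -1.8]
grip_width: 13.9
finger_force: 30.0
```

```bash
python3 - <<'E'
from h import *
o=st(); c=cap('wrist','w7'); s=cap('scene','s7')
yaw=o['tcp_rot'][2];p=o['tool_pos']; bar=Ro.from_euler('z',yaw-np.pi/2)
hs=cv2.cvtColor(s['frame'],cv2.COLOR_BGR2HSV)
# wrist: bar's bright pixels rows
h=cv2.cvtColor(c['frame'],cv2.COLOR_BGR2HSV); m=cv2.inRange(h,(0,0,140),(180,60,255)); m[:,:230]=0;m[:,420:]=0;m[240:]=0
og=cv2.inRange(h,(3,120,80),(22,255,255)); og[:, :230]=0;og[:,420:]=0;og[260:]=0; v,u=np.nonzero(og); print('orange',u.min(),u.max(),v.min(),v.max())
for r in range(50,240,10):
    k=np.nonzero(m[r])[0]; print(r,(k.min(),k.max(),len(k)) if len(k) else None,end='; ')
print()
for off in (0,-4,-8): # bar bottom relative TCP z
    for zz,n in ((12,'barT'),(40,'gripT')):
        Y=90 if zz==12 else 20; X=6 if zz==12 else 7
        print(off,n,np.round(proj(c,bar.apply([(-X,Y,off+zz),(X,Y,off+zz)])+p),1).tolist())
a=cap('wrist','w7')['frame'][40:260,220:440]; cv2.imwrite('pics/c7.png',cv2.resize(np.hstack([a,s['frame'][100:260,260:400].repeat(1,0)[:220] if 0 else a[:, :0]]),(400,400)))
E
```

```text
{'time': 11.65, 'tool_pos': [407.701, -191.373, 204.295], 'tcp_rot': [-3.141, -0.001, 1.724], 'contact_force': [0.079, 0.066, -1.79], 'grip_width': 13.95, 'finger_force': 30.0}
orange 300 336 224 259
50 (np.int64(258), np.int64(297), 9); 60 (np.int64(251), np.int64(331), 39); 70 (np.int64(266), np.int64(332), 31); 80 (np.int64(304), np.int64(332), 29); 90 (np.int64(304), np.int64(332), 29); 100 (np.int64(304), np.int64(332), 29); 110 (np.int64(304), np.int64(332), 29); 120 (np.int64(304), np.int64(332), 29); 130 (np.int64(304), np.int64(332), 29); 140 (np.int64(305), np.int64(331), 27); 150 (np.int64(305), np.int64(331), 27); 160 (np.int64(305), np.int64(331), 27); 170 (np.int64(305), np.int64(331), 27); 180 (np.int64(305), np.int64(331), 27); 190 (np.int64(305), np.int64(331), 27); 200 (np.int64(305), np.int64(331), 27); 210 (np.int64(305), np.int64(331), 27); 220 (np.int64(305), np.int64(331), 27); 230 (np.int64(416), np.int64(419), 4); 
0 barT [[301.6, 59.1], [331.9, 59.1]]
0 gripT [[298.0, 252.3], [335.7, 252.3]]
-4 barT [[302.0, 60.1], [331.6, 60.1]]
-4 gripT [[298.6, 247.8], [335.2, 247.8]]
-8 barT [[302.5, 61.1], [331.2, 61.1]]
-8 gripT [[299.1, 243.5], [334.7, 243.5]]
```

```bash
python3 - <<'E'
from h import *
o=st(); c=load('w7')
p=o['tool_pos']; bar=Ro.from_euler('z',o['tcp_rot'][2]-np.pi/2); g=cv2.cvtColor(c['frame'],cv2.COLOR_BGR2GRAY).astype(int)
print('col318',g[48:68,318], 'row120',g[120,300:306],g[120,328:336],'row210',g[210,300:308],g[210,328:336])
h=cv2.cvtColor(c['frame'],cv2.COLOR_BGR2HSV); print('hue318',[tuple(h[v,318]) for v in range(216,262,3)])
for off in (4,0,-4,-8):
  print(off,[np.round(proj(c,bar.apply(q)+p)[0],1).tolist() for q in ((0,90,off+12),(0,90,off),(0,20,off+12),(0,20,off+40),(-6,22,off+12),(6,22,off+12),(-6,60,off+12),(6,60,off+12))])
E
```

```text
{'time': 11.8, 'tool_pos': [407.603, -191.336, 203.523], 'tcp_rot': [-3.14, -0.002, 1.724], 'contact_force': [0.174, 0.6, -1.276], 'grip_width': 14.09, 'finger_force': 30.0}
col318 [ 22  30  32  21  38  33  29  28  34  27  27 115 239 255 255 252 250 251
 251 250] row120 [ 30  34  22  61 153 236] [252 253 251 239 183  79  28  25] row210 [ 39  34  40  24  71 155 236 251] [253 252 245 190  87  34  35  41]
hue318 [(np.uint8(20), np.uint8(3), np.uint8(250)), (np.uint8(20), np.uint8(3), np.uint8(251)), (np.uint8(15), np.uint8(4), np.uint8(250)), (np.uint8(13), np.uint8(200), np.uint8(242)), (np.uint8(13), np.uint8(193), np.uint8(241)), (np.uint8(13), np.uint8(195), np.uint8(243)), (np.uint8(13), np.uint8(193), np.uint8(243)), (np.uint8(13), np.uint8(194), np.uint8(244)), (np.uint8(13), np.uint8(197), np.uint8(243)), (np.uint8(13), np.uint8(189), np.uint8(245)), (np.uint8(16), np.uint8(183), np.uint8(254)), (np.uint8(18), np.uint8(172), np.uint8(255)), (np.uint8(15), np.uint8(189), np.uint8(253)), (np.uint8(15), np.uint8(184), np.uint8(253)), (np.uint8(15), np.uint8(184), np.uint8(253)), (np.uint8(15), np.uint8(189), np.uint8(252))]
4 [[316.9, 58.3], [317.0, 61.4], [317.2, 228.7], [316.9, 257.2], [303.4, 224.4], [330.9, 224.4], [302.3, 136.6], [331.8, 136.6]]
0 [[316.9, 59.4], [317.1, 62.3], [317.2, 225.4], [317.0, 252.4], [303.8, 221.3], [330.6, 221.2], [302.7, 135.6], [331.4, 135.5]]
-4 [[317.0, 60.4], [317.1, 63.1], [317.3, 222.3], [317.0, 247.9], [304.2, 218.2], [330.3, 218.2], [303.1, 134.6], [331.1, 134.5]]
-8 [[317.0, 61.4], [317.1, 64.0], [317.3, 219.4], [317.1, 243.6], [304.5, 215.4], [330.1, 215.3], [303.5, 133.6], [330.8, 133.6]]
```

View pics/c7.png

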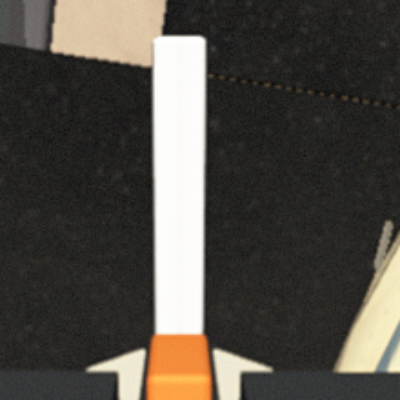

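```bash
cat >> fit.py <<'E'
    W=lambda q:np.r_[q[:3],0,q[3]]
    q=least_squares(lambda a:res(W(a)),[560,235,.12,.45],loss='soft_l1',f_scale=2); print('z0',q.x,q.cost)
    x,y,yaw,th=q.x;R=Ro.from_euler('z',yaw)
    print('seat',R.apply((55,0,49))+[x,y,0],'handle',R.apply((-130,0,40))+[x,y,0])
    for sg in (1,-1): print([np.round(proj(w2,R.apply((55,72*sg,zz))+[x,y,0])[0],1).tolist() for zz in (49,76)])
    print(np.round(res(W(q.x),True),1).tolist())
E
python3 fit.py | sed -n '/^z0/,$p'
```

```text
z0 [5.63455796e+02 2.40432980e+02 1.14362958e-01 4.30763665e-01] 74.6838001651143
seat [618.09651866 246.70924059  49.        ] handle [434.30499763 225.59818195  40.        ]
[[407.7, 42.9], [414.4, 39.0]]
[[413.8, 173.0], [420.3, 178.3]]
[[-0.8, 0.1], [2.8, -1.1], [0.4, 0.3], [-2.3, 0.5], [-1.9, 0.7], [-1.9, 0.6], [-0.7, -2.9], [-1.9, 3.8], [0.9, 3.3], [-2.3, 0.7], [-3.4, 1.2], [-1.1, -0.9], [-0.5, -1.1], [-1.0, -1.2], [0.3, -1.2], [0.3, 0.1], [0.1, -0.3], [0.8, 0.6]]
```

>>> servo_tool(linear=[[0.1, 0.02, -0.05], [0.22, 0.04, -0.05], [0.24, 0.04, -0.05], [0.24, 0.04, 0], [0.24, 0.05, 0], [0.24, 0.05, 0], [0.24, 0.05, 0], [0.2, 0.08, 0]], spin=[0.023, 0, 0, 0, 0, 0, 0, 0])

```text
time: 12.8
tool_pos: [440.3, 160.3, 233.8]
tcp_rot: [-3.14, 0.0, 1.688]
contact_force: [1.0, 0.2, -1.0]
grip_width: 13.9
finger_force: 30.0
```

```bash
cat >> h.py <<'E'
def togo(xy):
    o=st(); R=Ro.from_euler('z',o['tcp_rot'][2])*Ro.from_euler('x',np.pi)
    d=R.inv().apply(np.r_[xy,0]-np.r_[o['tool_pos'][:2],0]); print('to go tool frac',np.round(d/200,3))
E
python3 -c "
from h import *
togo((618,247))"
```

```text
{'time': 12.8, 'tool_pos': [440.29, 160.297, 233.791], 'tcp_rot': [-3.14, 0.0, 1.688], 'contact_force': [1.009, 0.242, -1.029], 'grip_width': 13.907, 'finger_force': 29.999}
to go tool frac [0.326 0.933 0.   ]
```

Hover with TCP at z≈134.

>>> servo_tool(linear=[[0.05, 0.1, 0], [0.07, 0.22, 0], [0.07, 0.22, 0.05], [0.07, 0.22, 0.1], [0.066, 0.15, 0.15], [0, 0.023, 0.15], [0, 0, 0.05], [0, 0, 0]], spin=[0, 0, 0, 0, 0, 0, 0, 0])

```text
time: 13.8
tool_pos: [618.0, 244.8, 133.9]
tcp_rot: [-3.139, 0.0, 1.687]
contact_force: [-0.5, -0.4, -0.9]
grip_width: 14.1
finger_force: 30.0
```

```bash
cat > see.py <<'E'
from h import *
import sys
n=sys.argv[1]; togo((618,247)); c=cap('wrist',n); o=monitor.get_obs()
h=cv2.cvtColor(c['frame'],cv2.COLOR_BGR2HSV); m=cv2.inRange(h,(100,120,50),(130,255,255)); m[:,:200]=0;m[:,450:]=0;m[240:]=0
k,l,s,_=cv2.connectedComponentsWithStats(m)
for q in s[1:]:
    if q[4]>40: print('blue',q.tolist())
b=cv2.inRange(h,(0,0,150),(180,60,255))
for r in range(0,240,12):
    f=np.nonzero(m[r])[0]; w=np.nonzero(b[r])[0]; w=w[(w>230)&(w<430)]
    def runs(a): 
        if not len(a): return []
        z=np.split(a,np.nonzero(np.diff(a)>1)[0]+1); return [(int(i[0]),int(i[-1])) for i in z if len(i)>2]
    print(r,'blue',runs(f),'white',runs(w))
E
python3 see.py w8
```

```text
{'time': 13.8, 'tool_pos': [618.017, 244.782, 133.872], 'tcp_rot': [-3.139, 0.0, 1.687], 'contact_force': [-0.478, -0.378, -0.933], 'grip_width': 14.056, 'finger_force': 30.0}
to go tool frac [0.011 0.001 0.   ]
blue [285, 92, 18, 15, 259]
blue [334, 92, 13, 15, 187]
0 blue [] white []
12 blue [] white [(300, 354), (358, 365), (368, 372)]
24 blue [] white [(231, 233), (258, 261), (264, 269), (281, 289)]
36 blue [] white [(261, 277), (300, 303), (305, 308), (322, 327), (331, 354), (368, 372)]
48 blue [] white [(235, 237), (239, 242), (255, 257), (271, 273), (291, 301), (303, 310), (316, 327), (332, 336), (338, 345), (354, 366)]
60 blue [] white [(233, 235), (253, 255), (257, 261), (263, 265), (282, 285), (296, 303), (305, 335)]
72 blue [] white [(231, 351)]
84 blue [] white [(231, 365)]
96 blue [(285, 302), (334, 346)] white [(231, 283), (305, 332), (348, 364)]
108 blue [] white [(231, 353), (355, 365)]
120 blue [] white [(231, 352), (354, 364)]
132 blue [] white [(231, 237), (259, 352), (354, 364)]
144 blue [] white [(262, 352), (354, 364)]
156 blue [] white [(231, 363)]
168 blue [] white [(231, 362)]
180 blue [] white [(231, 351), (353, 362)]
192 blue [] white [(231, 361)]
204 blue [] white [(231, 361)]
216 blue [] white [(231, 350), (352, 361)]
228 blue [] white [(231, 302), (334, 361)]
```

```bash
python3 - <<'E'
from h import *
o=monitor.get_obs(); c=load('w8'); w2=load('w2')
h=cv2.cvtColor(c['frame'],cv2.COLOR_BGR2HSV)
L=onz(c,(315.5,99.5),76); Le=[onz(c,(u,99.5),76)[:2].round(1).tolist() for u in (284.5,302.5,333.5,346.5)]
R=Ro.from_euler('z',o['tcp_rot'][2])*Ro.from_euler('x',np.pi)
print('left post',L,'in tool',R.inv().apply(L-o['tool_pos']),Le)
m=cv2.inRange(cv2.cvtColor(w2['frame'],cv2.COLOR_BGR2HSV),(100,100,40),(130,255,255))
for b in [(385,20,440,60),(390,155,445,195)]:
    k=np.zeros_like(m);k[b[1]:b[3],b[0]:b[2]]=m[b[1]:b[3],b[0]:b[2]]
    p=np.argwhere(k)[:,::-1].astype(np.float32)
    for r in range(b[1],b[3],2):
        q=p[p[:,1]==r]; 
        if len(q): print(r,int(q[:,0].min()),int(q[:,0].max()),len(q),end=' | ')
    print()
for z in (60,70,76):
    A=onz(w2,(410.9,41),z);B=onz(w2,(416.8,173.8),z);d=A-B; print(z,A,B,'yaw',np.arctan2(-d[0],d[1]),np.linalg.norm(d))
E
```

```text
left post [608.28436035 318.02875705  76.        ] in tool [73.75903598 -1.83207417 59.34327677] [[589.8, 315.9], [600.5, 317.1], [619.0, 319.3], [626.8, 320.2]]
32 428 429 2 | 34 423 430 8 | 36 418 430 13 | 38 394 430 28 | 40 393 430 38 | 42 392 424 33 | 44 392 420 29 | 46 393 414 22 | 48 393 395 3 | 
169 408 426 19 | 171 401 429 29 | 173 401 435 35 | 175 401 435 35 | 177 401 435 21 | 179 402 435 11 | 181 402 406 5 | 183 403 404 2 | 
60 [610.50772831 318.59987834  60.        ] [626.70897942 176.7038097   60.        ] yaw 0.11368457962804603 142.8179779770419
70 [608.00224789 317.15812662  70.        ] [623.78582766 178.92016559  70.        ] yaw 0.11368457962804633 139.13610337149188
76 [606.49895963 316.29307559  76.        ] [622.03193661 180.24997912  76.        ] yaw 0.11368457962804578 136.92697860816173
```

>>> servo_tool(linear=[[0.01, -0.0095, 0], [0, 0, 0.06], [0, 0, 0.08], [0, 0, 0.06], [0, 0, 0.04], [0, 0, 0.03], [0, 0, 0.025], [0, 0, 0]], spin=[0, 0, 0, 0, 0, 0, 0, 0])

```text
time: 14.85
tool_pos: [616.5, 246.8, 75.5]
tcp_rot: [-3.141, 0.0, 1.687]
contact_force: [0.3, -0.4, -0.5]
grip_width: 13.7
finger_force: 30.0
```

```bash
python3 see.py w9 | grep -v 'blue \[\]'; python3 - <<'E'
from h import *
c=load('w9');h=cv2.cvtColor(c['frame'],cv2.COLOR_BGR2HSV); m=cv2.inRange(h,(95,80,30),(135,255,255))
for r in range(70,130,4): 
    k=np.nonzero(m[r,220:420])[0]+220; print(r,k.min() if len(k) else '',k.max() if len(k) else '',[int(x) for x in k[np.nonzero(np.diff(k)>1)[0]]],[int(x) for x in k[1:][np.diff(k)>1]])
E
```

```text
{'time': 14.85, 'tool_pos': [616.507, 246.766, 75.466], 'tcp_rot': [-3.141, 0.0, 1.687], 'contact_force': [0.296, -0.41, -0.531], 'grip_width': 13.747, 'finger_force': 30.0}
to go tool frac [0.    0.008 0.   ]
blue [274, 95, 30, 21, 587]
blue [334, 94, 26, 21, 523]
96 blue [(274, 303), (334, 359)] white [(231, 273), (304, 332), (361, 365), (368, 380)]
108 blue [(275, 303), (334, 359)] white [(231, 273), (304, 331), (361, 364), (368, 380)]
70   [] []
74   [] []
78   [] []
82   [] []
86   [] []
90   [] []
94 275 359 [292] [336]
98 274 359 [303] [334]
102 274 359 [303] [334]
106 274 359 [303] [333]
110 274 359 [303] [334]
114 275 359 [298] [336]
118   [] []
122   [] []
126   [] []
```

>>> servo_tool(linear=[[0, -0.004, 0], [0, 0, 0.02], [0, 0, 0.02], [0, 0, 0.02], [0, 0, 0.02], [0, 0, 0.015], [0, 0, 0.01], [0, 0, 0]], spin=[0, 0, 0, 0, 0, 0, 0, 0])

```text
time: 15.9
tool_pos: [615.7, 246.7, 54.6]
tcp_rot: [-3.141, -0.0, 1.687]
contact_force: [0.2, -0.3, -0.7]
grip_width: 13.9
finger_force: 30.0
```

>>> servo_tool(linear=[[0, 0, 0.005], [0, 0, 0], [0, 0, 0.005], [0, 0, 0], [0, 0, 0], [0, 0, 0], [0, 0, 0], [0, 0, 0]], spin=[0, 0, 0, 0, 0, 0, 0, 0])

```text
time: 16.9
tool_pos: [615.9, 246.7, 53.0]
tcp_rot: [3.141, -0.0, 1.688]
contact_force: [-1.0, -0.8, 1.6]
grip_width: 13.8
finger_force: 30.0
```

>>> servo_tool(linear=[[0, 0, 0], [0, 0, 0], [0, 0, 0], [0, 0, 0], [0, 0, -0.04], [0, 0, -0.1], [0, 0, -0.15], [0, 0, -0.15]], spin=[0, 0, 0, 0, 0, 0, 0, 0], hand=-0.2)

```text
time: 17.9
tool_pos: [615.8, 246.7, 142.2]
tcp_rot: [3.141, -0.0, 1.687]
contact_force: [0.5, 0.1, 0.3]
grip_width: 36.7
finger_force: 0.0
```

>>> servo_tool(linear=[[0, 0, -0.15], [-0.1, -0.05, -0.1], [-0.1, -0.1, -0.1], [-0.1, -0.1, 0], [-0.1, -0.1, 0], [0, 0, 0], [0, 0, 0], [0, 0, 0]], spin=[0, 0, 0, 0, 0, 0, 0, 0])

```text
time: 18.9
tool_pos: [556.1, 159.8, 210.7]
tcp_rot: [3.141, -0.0, 1.688]
contact_force: [0.4, -0.0, -0.5]
grip_width: 37.0
finger_force: 0.0
```

```bash
python3 - <<'E'
from h import *
o=st(); c=cap('wrist','w10'); cap('scene','s10'); cap('top','t10')
yaw=.115; R=Ro.from_euler('z',yaw); S=np.array([616,246.7,0])
h=cv2.cvtColor(c['frame'],cv2.COLOR_BGR2HSV)
def rep(n,lo,hi):
    m=cv2.inRange(h,lo,hi); k,l,s,ce=cv2.connectedComponentsWithStats(m)
    for q,e in zip(s[1:],ce[1:]):
        if q[4]>40: print(n,q.tolist(),e.round(1).tolist(), 'z89',onz(c,e,89)[:2].round(1),'z76',onz(c,e,76)[:2].round(1))
rep('blue',(100,120,50),(130,255,255)); rep('orange',(8,140,120),(22,255,255)); rep('red',(172,140,80),(180,255,255)); rep('red0',(0,150,80),(6,255,255))
print('pred grip top',proj(c,S+R.apply((0,0,89))),'posts',proj(c,[S+R.apply((0,72,76)),S+R.apply((0,-72,76))]),'bar ends top',proj(c,[S+R.apply((0,90,61)),S+R.apply((0,-90,61))]))
E
```

```text
{'time': 18.9, 'tool_pos': [556.069, 159.755, 210.693], 'tcp_rot': [3.141, -0.0, 1.688], 'contact_force': [0.4, -0.023, -0.533], 'grip_width': 36.968, 'finger_force': 0.0}
blue [384, 0, 12, 11, 119] [388.9, 4.8] z89 [591.9 306.1] z76 [594.  309.4]
blue [412, 0, 21, 11, 130] [419.4, 3.7] z89 [614.1 309.7] z76 [617.2 313.2]
blue [592, 0, 44, 94, 712] [614.2, 45.5] z89 [771.9 302.6] z76 [782.3 305.8]
blue [377, 167, 10, 16, 148] [381.2, 174.2] z89 [606.8 179.6] z76 [609.6 177. ]
blue [403, 167, 17, 16, 190] [410.7, 174.9] z89 [631.2 181.9] z76 [635.1 179.4]
blue [497, 241, 77, 33, 1762] [539.7, 256.9] z89 [763.1 121.2] z76 [773.1 115.9]
orange [397, 66, 20, 51, 879] [406.4, 90.9] z89 [615.5 247.3] z76 [618.7 247.9]
orange [231, 261, 10, 26, 111] [235.4, 273.1] z89 [491.6  74.5] z76 [489.  67.]
orange [395, 262, 11, 34, 131] [401.1, 277.4] z89 [640.8  87.4] z76 [645.2  80.5]
orange [230, 288, 7, 32, 145] [233.2, 303.4] z89 [490.9  42.7] z76 [488.3  33.7]
orange [400, 297, 7, 23, 79] [403.2, 308.7] z89 [648.9  55.2] z76 [653.6  46.9]
orange [180, 331, 352, 16, 3203] [377.6, 340.2] z89 [631.   17.8] z76 [634.9   7.7]
red0 [336, 32, 19, 19, 298] [345.1, 40.2] z89 [563.2 277.9] z76 [563.9 279.9]
pred grip top [[406.91573335  91.76431453]] posts [[408.49840275  -5.14131503]
 [397.53239606 178.1642792 ]] bar ends top [[405.07140344 -24.49596228]
 [392.68676142 193.45387242]]
```

>>> servo_tool(linear=[[0.05, -0.1, 0], [0.1, -0.15, 0], [0.1, -0.15, 0.05], [0.1, -0.12, 0.1], [0.047, -0.053, 0.15], [0, 0, 0.15], [0, 0, 0], [0, 0, 0]], spin=[0, 0, 0, 0, 0, 0, 0, 0])

```text
time: 20.05
tool_pos: [433.3, 224.9, 121.6]
tcp_rot: [3.14, -0.0, 1.687]
contact_force: [-0.4, -0.7, -1.0]
grip_width: 36.5
finger_force: 0.0
```

```bash
python3 - <<'E'
from h import *
o=st(); c=cap('wrist','w11'); p=o['tool_pos']; R=Ro.from_euler('z',o['tcp_rot'][2])*Ro.from_euler('x',np.pi)
def loc(q): # tool xy offset, z world
    w=p+R.apply((q[0],q[1],0)); w[2]=q[2]; return w
print('pred rod tip at handle centre',proj(c,[loc((45,0,40)),loc((45,-5,45)),loc((45,20,40)),loc((49,0,40)),loc((45,0,45))]).round(1).tolist())
g=cv2.cvtColor(c['frame'],cv2.COLOR_BGR2GRAY)
u,v=proj(c,loc((45,0,40)))[0].astype(int)
print(u,v); sub=cv2.GaussianBlur(g,(3,3),0)
for r in range(v-24,v+26,3): print(r,sub[r,u-36:u+60:4].tolist())
E
```

```text
{'time': 20.05, 'tool_pos': [433.337, 224.885, 121.607], 'tcp_rot': [3.14, -0.0, 1.687], 'contact_force': [-0.428, -0.666, -0.983], 'grip_width': 36.546, 'finger_force': 0.0}
pred rod tip at handle centre [[317.1, 142.5], [309.7, 143.5], [346.2, 142.5], [317.1, 136.7], [317.1, 143.5]]
317 142
118 [24, 25, 26, 21, 28, 25, 25, 21, 28, 26, 23, 23, 24, 30, 26, 27, 27, 24, 22, 108, 145, 149, 150, 148]
121 [23, 25, 28, 25, 26, 25, 22, 20, 26, 26, 26, 26, 28, 27, 26, 24, 29, 25, 23, 109, 147, 148, 149, 149]
124 [22, 22, 26, 24, 24, 26, 21, 24, 26, 25, 29, 29, 25, 21, 25, 23, 22, 23, 27, 111, 149, 150, 148, 147]
127 [18, 24, 26, 24, 26, 26, 26, 26, 27, 26, 25, 30, 25, 22, 23, 34, 33, 23, 26, 115, 153, 150, 150, 150]
130 [26, 26, 24, 26, 26, 26, 22, 24, 27, 28, 27, 26, 26, 21, 23, 28, 27, 27, 22, 117, 151, 152, 150, 149]
133 [29, 27, 24, 25, 25, 23, 25, 26, 28, 26, 25, 22, 23, 19, 21, 24, 24, 19, 20, 118, 152, 150, 151, 149]
136 [25, 25, 21, 28, 27, 26, 26, 27, 26, 31, 29, 116, 115, 115, 115, 116, 114, 115, 115, 147, 164, 163, 164, 163]
139 [28, 28, 29, 26, 28, 25, 23, 22, 25, 30, 82, 205, 21
[... 328 characters left out ...]
29, 30, 62, 61, 62, 62, 62, 64, 63, 63, 106, 120, 120, 119, 118]
151 [25, 25, 22, 26, 24, 24, 26, 21, 28, 34, 25, 22, 24, 25, 23, 23, 25, 24, 28, 126, 149, 149, 149, 148]
154 [25, 28, 30, 27, 26, 26, 26, 20, 24, 32, 25, 18, 27, 30, 25, 23, 23, 25, 32, 124, 147, 148, 149, 148]
157 [26, 25, 26, 24, 28, 23, 23, 24, 24, 30, 26, 24, 28, 26, 23, 23, 23, 24, 32, 126, 147, 148, 149, 148]
160 [25, 30, 25, 24, 26, 29, 21, 21, 27, 29, 26, 24, 28, 27, 24, 23, 21, 21, 31, 127, 146, 149, 149, 148]
163 [27, 32, 29, 25, 25, 31, 27, 26, 27, 31, 26, 27, 26, 23, 20, 24, 22, 24, 32, 128, 148, 146, 146, 147]
166 [22, 25, 25, 23, 24, 26, 24, 28, 27, 31, 26, 23, 27, 22, 21, 22, 20, 22, 36, 130, 148, 147, 146, 148]
```

```bash
python3 - <<'E'
from h import *
g=cv2.cvtColor(load('w11')['frame'],cv2.COLOR_BGR2GRAY).astype(float)
for a,b in ((152,200),(100,130)):
    print([(u,round(g[a:b,u].mean(),1),round(g[a:b,u].std(),1)) for u in range(294,330)])
E
```

```text
[(294, np.float64(25.1), np.float64(5.8)), (295, np.float64(25.9), np.float64(5.5)), (296, np.float64(25.8), np.float64(4.7)), (297, np.float64(26.1), np.float64(4.4)), (298, np.float64(26.1), np.float64(5.8)), (299, np.float64(26.3), np.float64(6.3)), (300, np.float64(27.4), np.float64(5.2)), (301, np.float64(24.9), np.float64(5.3)), (302, np.float64(25.3), np.float64(5.1)), (303, np.float64(26.3), np.float64(4.5)), (304, np.float64(26.0), np.float64(4.5)), (305, np.float64(24.8), np.float64(4.9)), (306, np.float64(24.9), np.float64(5.0)), (307, np.float64(26.1), np.float64(4.7)), (308, np.float64(25.8), np.float64(4.1)), (309, np.float64(23.8), np.float64(5.4)), (310, np.float64(20.4), np.float64(5.4)), (311, np.float64(21.6), np.float64(6.2)), (312, np.float64(24.6), np.float64(4.3)), (313, np.float64(26.0), np.float64(5.0)), (314, np.float64(27.5), np.float64(4.0)), (315, np.float64(28.7), np.float64(4.4)), (316, np.float64(30.4), np.float64(4.2)), (317, np.float64(30.3), np.float64(3.4)), (318, np.float64(29.7), np.float64(4.1)), (319, np.float64(28.0), np.float64(3.8)), (320, n
[... 1225 characters left out ...]
t64(28.5), np.float64(4.4)), (314, np.float64(25.9), np.float64(6.0)), (315, np.float64(26.6), np.float64(5.0)), (316, np.float64(26.1), np.float64(3.5)), (317, np.float64(26.2), np.float64(4.4)), (318, np.float64(25.9), np.float64(4.9)), (319, np.float64(25.7), np.float64(4.7)), (320, np.float64(25.0), np.float64(5.1)), (321, np.float64(25.9), np.float64(4.9)), (322, np.float64(25.4), np.float64(5.0)), (323, np.float64(24.9), np.float64(5.1)), (324, np.float64(25.5), np.float64(5.5)), (325, np.float64(26.7), np.float64(4.8)), (326, np.float64(25.3), np.float64(5.7)), (327, np.float64(26.1), np.float64(5.2)), (328, np.float64(25.0), np.float64(3.8)), (329, np.float64(26.5), np.float64(4.4))]
```

>>> servo_tool(linear=[[0, -0.005, 0], [0, 0, 0.08], [0, 0, 0.12], [0, 0, 0.12], [0, 0, 0.1], [0, 0, 0.05], [0, 0, 0.03], [0, 0, 0]], spin=[0, 0, 0, 0, 0, 0, 0, 0])

```text
time: 21.1
tool_pos: [431.7, 224.6, 20.9]
tcp_rot: [3.141, -0.0, 1.687]
contact_force: [-0.3, 0.2, -0.1]
grip_width: 36.7
finger_force: 0.0
```

```bash
python3 - <<'E'
from h import *
st(); c=cap('wrist','w12')
for n in ('w11','w12','w3','top0','scene0','s10'):
    c=load(n);h=cv2.cvtColor(c['frame'],cv2.COLOR_BGR2HSV); m=cv2.inRange(h,(0,150,70),(6,255,255))|cv2.inRange(h,(172,150,70),(180,255,255))
    k,l,s,ce=cv2.connectedComponentsWithStats(m)
    for i,(q,e) in enumerate(zip(s[1:],ce[1:]),1):
        if q[4]>(30 if n[0]=='w' else 6): print(n,q.tolist(),e.round(1).tolist(),'->',onz(c,e,112)[:2].round(0))
E
```

```text
{'time': 21.1, 'tool_pos': [431.728, 224.583, 20.944], 'tcp_rot': [3.141, -0.0, 1.687], 'contact_force': [-0.325, 0.165, -0.087], 'grip_width': 36.748, 'finger_force': 0.0}
w11 [449, 0, 191, 38, 2232] [554.1, 13.0] -> [526. 350.]
w11 [396, 49, 16, 25, 353] [403.9, 60.6] -> [462. 321.]
w11 [511, 138, 28, 23, 488] [526.2, 148.7] -> [530. 288.]
w12 [457, 12, 31, 46, 1171] [472.3, 33.4] -> [449. 314.]
w3 [281, 76, 154, 25, 741] [349.4, 88.1] -> [542. 359.]
w3 [284, 109, 9, 14, 105] [288.1, 115.9] -> [484. 333.]
w3 [358, 151, 12, 13, 142] [363.6, 156.8] -> [557. 294.]
top0 [450, 119, 28, 21, 310] [462.4, 130.0] -> [ 805. -483.]
top0 [8, 129, 16, 10, 32] [14.8, 133.2] -> [ 740. 1235.]
top0 [0, 131, 18, 9, 55] [8.1, 135.3] -> [ 731. 1263.]
top0 [230, 169, 3, 7, 9] [231.0, 171.6] -> [611. 351.]
top0 [226, 180, 5, 30, 62] [228.3, 195.9] -> [522. 352.]
scene0 [240, 57, 5, 3, 10] [241.7, 58.1] -> [1435. 2087.]
scene0 [212, 58, 27, 19, 81] [221.8, 63.3] -> [1214. 2031.]
scene0 [208, 63, 4, 13, 30] [209.4, 69.2] -> [1046. 1923.]
scene0 [212, 92, 5, 19, 52] [214.1, 100.7] -> [ 699. 1207.]
scene0 [
[... 394 characters left out ...]
08. -481.]
scene0 [473, 250, 5, 5, 22] [474.7, 252.0] -> [ 582. -601.]
scene0 [483, 306, 7, 7, 30] [485.9, 309.3] -> [ 400. -739.]
s10 [208, 59, 25, 18, 106] [216.2, 65.5] -> [1144. 1996.]
s10 [212, 92, 5, 19, 50] [214.2, 100.8] -> [ 698. 1204.]
s10 [216, 93, 3, 10, 15] [217.2, 97.8] -> [ 741. 1245.]
s10 [218, 104, 2, 8, 11] [218.6, 107.2] -> [ 660. 1081.]
s10 [245, 118, 21, 10, 31] [255.4, 123.2] -> [678. 724.]
s10 [248, 124, 9, 6, 13] [252.2, 126.5] -> [640. 696.]
s10 [264, 156, 28, 7, 55] [276.9, 158.8] -> [512. 302.]
s10 [462, 196, 35, 24, 439] [478.4, 208.0] -> [ 808. -481.]
s10 [473, 250, 5, 5, 22] [474.7, 252.0] -> [ 582. -601.]
s10 [483, 306, 7, 7, 29] [486.0, 309.4] -> [ 400. -739.]
```

```bash
python3 - <<'E'
from h import *
for n,b in (('w11',(440,560,6)),('w3',(278,330,3))):
    c=load(n);h=cv2.cvtColor(c['frame'],cv2.COLOR_BGR2HSV); m=cv2.inRange(h,(0,150,50),(8,255,255))|cv2.inRange(h,(170,150,50),(180,255,255)); m[105:]=0
    if n=='w11': m[45:]=0
    print(n,[(u,int(np.nonzero(m[:,u])[0].min()),int(np.nonzero(m[:,u])[0].max())) for u in range(*b) if m[:,u].any()])
s=load('s10')['frame']; h=cv2.cvtColor(s,cv2.COLOR_BGR2HSV); m=cv2.inRange(h,(0,120,50),(8,255,255))|cv2.inRange(h,(170,120,50),(180,255,255))
for r in range(152,180): print(r,''.join('#' if x else '.' for x in m[r,255:310]))
E
```

```text
w11 [(452, 0, 7), (458, 0, 9), (464, 0, 8), (470, 0, 8), (476, 0, 7), (482, 0, 5), (488, 0, 5), (494, 0, 6), (500, 0, 7), (506, 0, 9), (512, 0, 10), (518, 0, 11), (524, 0, 11), (530, 0, 12), (536, 0, 13), (542, 0, 15), (548, 1, 16), (554, 3, 17)]
w3 [(281, 92, 96), (284, 91, 100), (287, 91, 100), (290, 90, 100), (293, 90, 99), (296, 91, 99), (299, 92, 96), (302, 92, 95), (305, 91, 95), (308, 91, 95), (311, 91, 94), (314, 90, 94), (317, 90, 93), (320, 90, 93), (323, 90, 93), (326, 89, 92), (329, 89, 92)]
152 .......................................................
153 .......................................................
154 .......................................................
155 .......................................................
156 .........###...........................................
157 ........########.......................................
158 .........###############...............................
159 ................#################.###.........#........
160 .......................###########.....................
161 ............................######.............
[... 388 characters left out ...]
...................##...................
169 ..................................###..................
170 ...................................##..................
171 .......................................................
172 .......................................................
173 ............#..........................................
174 ...........##..........................................
175 .......................................................
176 .......................................................
177 .......................................................
178 .......................................................
179 .......................................................
```

>>> servo_tool(linear=[[0, 0, 0], [0, 0, 0], [0, 0, 0], [0, 0, 0], [0, 0, 0], [0, 0, 0], [0, 0, 0], [0, 0, 0]], spin=[0, 0, 0, 0, 0, 0, 0, 0], hand=-1)

```text
time: 22.15
tool_pos: [432.4, 224.7, 21.0]
tcp_rot: [3.14, -0.0, 1.688]
contact_force: [5.2, -0.1, -1.0]
grip_width: 8.8
finger_force: 30.0
```

```bash
cat > th.py <<'E'
from h import *
from scipy.optimize import minimize_scalar, least_squares
x,y,yaw=561.4,240.4,.1145; R=Ro.from_euler('z',yaw); O=np.array([x,y,0])
def knob(t,r=165): return O+R.apply((85-r*np.cos(t),120,40+r*np.sin(t)))
w3,w11,tp,sc=load('w3'),load('w11'),load('top0'),load('s10')
K=[('w3',w3,(289.5,95.4),(1,1)),('w11',w11,(464,0),(1,0)),('top',tp,(227.4,206.6),(1,1)),('sc',sc,(264.8,157.0),(1,1))]
if __name__=='__main__':
    for t in (.38,.42,.46,.5): print(t,[(n,(proj(c,knob(t))[0]-uv).round(1).tolist()) for n,c,uv,w in K])
    print(tri([(c,uv) for n,c,uv,w in K if n in('w3','sc')]),tri([(c,uv) for n,c,uv,w in K if n in('w3','sc','top')]))
    X=tri([(c,uv) for n,c,uv,w in K if n in('w3','sc','top')])[0]; l=R.inv().apply(X-O); print('local',l,'ang',np.arctan2(l[2]-40,85-l[0]),np.hypot(l[2]-40,85-l[0]))
    # z-consistency check: orange grip top centre known after seating
    G=O+R.apply((55,0,49+26))
    for n in ('s10','t10'):
        c=load(n);h=cv2.cvtColor(c['frame'],cv2.COLOR_BGR2HSV);m=cv2.inRange(h,(8,140,120),(22,255,255)); e=proj(c,G)[0]; u,v=e.astype(int); k=np.zeros_like(m);k[v-10:v+11,u-10:u+11]=m[v-10:v+11,u-10:u+11]
        q=np.argwhere(k)[:,::-1]; print(n,'grip proj',e.round(1),'seen',q.mean(0).round(1) if len(q) else None,len(q))
E
python3 th.py
```

```text
0.38 [('w3', [-5.2, 0.3]), ('w11', [-16.9, -1.8]), ('top', [0.5, 1.6]), ('sc', [-0.4, 2.4])]
0.42 [('w3', [-3.2, -0.1]), ('w11', [-6.5, -5.2]), ('top', [0.1, 0.6]), ('sc', [-0.1, 1.0])]
0.46 [('w3', [-0.7, -0.4]), ('w11', [5.1, -8.8]), ('top', [-0.3, -0.6]), ('sc', [0.3, -0.5])]
0.5 [('w3', [2.0, -0.9]), ('w11', [18.0, -12.5]), ('top', [-0.8, -1.8]), ('sc', [0.7, -1.9])]
(array([484.88416266, 352.62906511, 110.99962477]), [np.float64(1.1422223924172679), np.float64(0.24125955354564715)]) (array([484.42279006, 352.2146163 , 110.9318375 ]), [np.float64(1.4300759575637478), np.float64(0.24080892731498074), np.float64(0.22231685167413043)])
local [-63.69834844 119.87710238 110.9318375 ] ang 0.4450938220522563 164.74988436960038
s10 grip proj [303.6 163.6] seen [303.5 163.6] 53
t10 grip proj [261.7 174.3] seen [258.8 174.5] 13
```

```bash
python3 -c "
import numpy as np
p=np.linspace(0,.445,15); print(np.c_[np.diff(-np.cos(p)),-np.diff(np.sin(p))].__mul__(215/200).round(4).tolist())"
```

```text
[[0.0005, -0.0342], [0.0016, -0.0341], [0.0027, -0.0341], [0.0038, -0.034], [0.0049, -0.0338], [0.0059, -0.0336], [0.007, -0.0334], [0.0081, -0.0332], [0.0091, -0.0329], [0.0102, -0.0326], [0.0112, -0.0323], [0.0122, -0.0319], [0.0132, -0.0315], [0.0142, -0.0311]]
```

>>> servo_tool(linear=[[0, 0.0005, -0.034], [0, 0.0016, -0.034], [0, 0.0027, -0.034], [0, 0.0038, -0.034], [0, 0.005, -0.034], [0, 0.006, -0.0335], [0, 0.007, -0.0335], [0, 0, 0]], spin=[0, 0, 0, 0, 0, 0, 0, 0])

```text
time: 23.15
tool_pos: [437.9, 225.3, 68.5]
tcp_rot: [3.139, -0.0, 1.687]
contact_force: [7.3, 0.6, -3.0]
grip_width: 9.3
finger_force: 30.0
```

>>> servo_tool(linear=[[0, 0.012, -0.033], [0, 0.01, -0.033], [0, 0.01, -0.0325], [0, 0.011, -0.032], [0, 0.012, -0.032], [0, 0.013, -0.0315], [0, 0.014, -0.031], [0, 0, 0]], spin=[0, 0, 0, 0, 0, 0, 0, 0])

```text
time: 24.15
tool_pos: [453.6, 227.1, 113.0]
tcp_rot: [3.141, -0.0, 1.687]
contact_force: [5.8, 0.4, -5.2]
grip_width: 8.8
finger_force: 30.0
```

```bash
cat > chk.py <<'E'
from th import *
import sys
n=sys.argv[1]; o=st(); p=o['tool_pos']
l=R.inv().apply(np.r_[p[:2],p[2]+19]-O); print('handle local',l.round(1),'ang tool',np.arctan2(l[2]-40,85-l[0]),'rad',np.hypot(l[2]-40,85-l[0]),'asin dz',np.arcsin((p[2]-21)/215))
s=cap('scene','s'+n); t=cap('top','t'+n); w=cap('wrist','w'+n)
def pl(phi,q): # plate local (from hinge)
    a=Ro.from_euler('y',phi); return O+R.apply(np.array([85,0,40])+a.apply(q))
def red(c,e,rad,lo=(5,140,100),hi=(22,255,255)):
    h=cv2.cvtColor(c['frame'],cv2.COLOR_BGR2HSV);m=cv2.inRange(h,lo,hi);u,v=np.round(e).astype(int);k=np.zeros_like(m);a=slice(max(v-rad,0),v+rad+1),slice(max(u-rad,0),u+rad+1);k[a]=m[a]
    q=np.argwhere(k)[:,::-1]; return (q.mean(0).round(2).tolist(),len(q)) if len(q) else None
for nm,c in (('s',s),('t',t),('w',w)):
    for phi in (.40,.445,.49):
        e=proj(c,pl(phi,(-30,0,9+26)))[0]; print(nm,phi,'grip',e.round(1),red(c,e,12) if nm!='w' else '', 'tab',proj(c,pl(phi,(-158,95,0)))[0].round(1),'knob',proj(c,knob(phi))[0].round(1), 'frontcorners',proj(c,[pl(phi,(-165,90,3)),pl(phi,(-165,-90,3))]).round(1).tolist())
h=cv2.cvtColor(w['frame'],cv2.COLOR_BGR2HSV); m=cv2.inRange(h,(0,150,50),(8,255,255))|cv2.inRange(h,(170,150,50),(180,255,255))
k,L,q,ce=cv2.connectedComponentsWithStats(m)
for a,b in zip(q[1:],ce[1:]):
    if a[4]>40: print('wred',a.tolist(),b.round(1).tolist())
h=cv2.cvtColor(s['frame'],cv2.COLOR_BGR2HSV); m=cv2.inRange(h,(0,110,50),(8,255,255))|cv2.inRange(h,(170,110,50),(180,255,255)); b=cv2.inRange(h,(0,0,170),(180,50,255))
for r in range(150,185): print(r,''.join('#' if x else ('w' if y else '.') for x,y in zip(m[r,255:335],b[r,255:335])))
E
python3 chk.py 20
```

```text
{'time': 24.15, 'tool_pos': [453.557, 227.056, 112.963], 'tcp_rot': [3.141, -0.0, 1.687], 'contact_force': [5.797, 0.389, -5.184], 'grip_width': 8.77, 'finger_force': 29.998}
handle local [-108.7   -0.9  132. ] ang tool 0.443338517159774 rad 214.38770968024753 asin dz 0.44198659956616054
s 0.4 grip [306.1 160.6] ([306.75, 160.46], 57) tab [269.5 160.4] knob [264.5 158.7] frontcorners [[269.2, 160.0], [298.5, 173.1]]
s 0.445 grip [306.4 160.4] ([306.75, 160.46], 57) tab [269.9 158.9] knob [264.9 157.1] frontcorners [[269.7, 158.4], [299.0, 171.3]]
s 0.49 grip [306.7 160.1] ([306.75, 160.46], 57) tab [270.3 157.3] knob [265.4 155.5] frontcorners [[270.2, 156.8], [299.6, 169.6]]
t 0.4 grip [261.2 169.4] ([261.07, 167.01], 87) tab [234.9 205.6] knob [227.7 207.7] frontcorners [[236.0, 206.6], [287.2, 202.9]]
t 0.445 grip [261.1 168.8] ([261.07, 167.01], 87) tab [234.5 204.4] knob [227.2 206.5] frontcorners [[235.6, 205.3], [287.0, 201.5]]
t 0.49 grip [261.1 168.2] ([261.07, 167.01], 87) tab [234.  203.1] knob [226.8 205.1] frontcorners [[235.1, 203.9], [286.8, 200.2]]
w 0.4 grip [617.2 2
[... 2747 characters left out ...]
....................
177 ................................................................................
178 ................................................................................
179 ................................................................................
180 ................................................................................
181 ................................................................................
182 ................................................................................
183 ................................................................................
184 ................................................................................
```

>>> servo_tool(linear=[[0, 0.005, 0], [0, 0, 0], [0, 0, 0], [0, 0, 0], [0, 0, 0], [0, 0, 0], [0, 0, 0], [0, 0, 0]], spin=[0, 0, 0, 0, 0, 0, 0, 0])

```text
time: 25.3
tool_pos: [453.6, 227.1, 113.1]
tcp_rot: [-3.141, 0.0, 1.688]
contact_force: [-1.8, -0.7, -2.3]
grip_width: 8.7
finger_force: 30.0
```

```bash
python3 chk.py 21 | grep -E "time|handle|^s 0.445|wred"; python3 - <<'E'
from h import *
for n in ('w20','w21'):
    h=cv2.cvtColor(load(n)['frame'],cv2.COLOR_BGR2HSV); m=cv2.inRange(h,(135,60,30),(165,255,255)); k,L,q,ce=cv2.connectedComponentsWithStats(m)
    print(n,[(a.tolist(),b.round(0).tolist()) for a,b in zip(q[1:],ce[1:]) if a[4]>40])
E
```

```text
{'time': 25.3, 'tool_pos': [453.648, 227.057, 113.055], 'tcp_rot': [-3.141, 0.0, 1.688], 'contact_force': [-1.838, -0.651, -2.3], 'grip_width': 8.669, 'finger_force': 29.999}
handle local [-108.6   -0.9  132.1] ang tool 0.44390536470186986 rad 214.34535376793096 asin dz 0.4424578450392736
s 0.445 grip [306.4 160.4] ([307.04, 160.39], 56) tab [269.9 158.9] knob [264.9 157.1] frontcorners [[269.7, 158.4], [299.0, 171.3]]
wred [408, 0, 34, 3, 79] [424.1, 0.8]
wred [457, 0, 183, 36, 2060] [562.9, 13.7]
wred [424, 23, 23, 38, 735] [434.9, 41.6]
wred [539, 146, 32, 28, 491] [558.1, 158.6]
w20 []
w21 []
```

```bash
python3 -c "
from plant import workorder
print(workorder.close_job())"
```

```text
the job is handed in; nothing more can be done
None
```

The job is handed in: the bar is in both slots with its grip up, and the arm is holding the plate by the handle at about 0.443 rad, against about 0.445 rad measured for the red arm. The bar tipped over during the first grasp and was set upright again before it was lifted. The purple tube could not be seen in the last close-up camera checks, so its place on the plate is not confirmed.

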